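# Load the pull-out spice tray and wedge the row with the right spacer

## Task

Draw the green spice tray of the little wooden rack fully out, and stand all the amber spice bottles that are there upright in it, in one row closed up against the end away from the grey catch. Pick, of the three wooden spacers, the one whose length fills the room left at the catch end of the row, so that the bottles cannot shift, and set it in there upright. Then push the tray back in until its spring catch snaps and it is fully home; do not push about or tip the jar and the tin standing by.

Things in the scene. Friction and masses are not known exactly. Their poses are not given: they have to be found in the camera images.
- rack: fixed wooden rack. Origin on the table, under the row's centre when the tray is fully out; x points to the back panel (along the slide), y along the row. Base 8 mm thick, 270 mm wide, x -30 to 138 mm; back panel x 138..145; narrow canopy x 97..145, height 141..149 (bottles in the tray reach 135). Grey catch housing at y 143..159, x 81..109, 30 tall
- tray (a joint): tray slide: 0 = fully home, 0.105 m = fully out (stop), toward the rack's -x. About 1.2 N of friction; starts part-way out. A spring catch must be overcome (about 5 N) between 0.019 and 0.010 m; from about 0.010 it snaps home by itself and holds
- tray_row (a point): middle of the tray's channel, on its floor, 16 mm above the table; moves with the tray; axes as the rack's. Green channel 244 mm long (y), 52 mm wide (x) inside; walls 5 mm thick, 22 mm above its floor. Four bottles and the short spacer, three and the middle one, or two and the long one fill it but for about 20 mm
- tray_handle (a point): middle of the tray's steel pull bar, on the bar's axis: a round bar 12 mm in diameter, 90 mm long along the rack's y, 66 mm above the table, standing 28 mm in front of the tray's front wall, clear above the wall; free to be pinched from above or pushed from the front
- spice_1_center (a point): centre, 60 mm above its underside, of a spice bottle: a round amber bottle with black cap and pale label, 41 mm in diameter, 119 mm tall; the glass body that can be gripped reaches 98 mm up. z is up. 0.11 to 0.21 kg. Two to four of these four bottles are there; None from the start = absent
- spice_2_center (a point): centre, 60 mm above its underside, of a spice bottle: a round amber bottle with black cap and pale label, 41 mm in diameter, 119 mm tall; the glass body that can be gripped reaches 98 mm up. z is up. 0.11 to 0.21 kg. Two to four of these four bottles are there; None from the start = absent
- spice_3_center (a point): centre, 60 mm above its underside, of a spice bottle: a round amber bottle with black cap and pale label, 41 mm in diameter, 119 mm tall; the glass body that can be gripped reaches 98 mm up. z is up. 0.11 to 0.21 kg. Two to four of these four bottles are there; None from the start = absent
- spice_4_center (a point): centre, 60 mm above its underside, of a spice bottle: a round amber bottle with black cap and pale label, 41 mm in diameter, 119 mm tall; the glass body that can be gripped reaches 98 mm up. z is up. 0.11 to 0.21 kg. Two to four of these four bottles are there; None from the start = absent
- spacer_short_grip (a point): point in the upright grip of the short spacer, on its vertical centre line, 95 mm above its underside, z up. Pale wooden foot 60 mm long (y), 42 wide (x), 34 tall; grip in its middle 24 mm across (x), 32 along y, up to 115 mm. 0.22 kg. Fills the room beside four bottles. The three spacers are alike but for length (60, 101, 142 mm)
- spacer_middle_grip (a point): point in the upright grip of the middle spacer, on its vertical centre line, 95 mm above its underside, z up. Pale wooden foot 101 mm long (y), 42 wide (x), 34 tall; grip in its middle 24 mm across (x), 32 along y, up to 115 mm. 0.22 kg. Fills the room beside three bottles. The three spacers are alike but for length (60, 101, 142 mm)
- spacer_long_grip (a point): point in the upright grip of the long spacer, on its vertical centre line, 95 mm above its underside, z up. Pale wooden foot 142 mm long (y), 42 wide (x), 34 tall; grip in its middle 24 mm across (x), 32 along y, up to 115 mm. 0.22 kg. Fills the room beside two bottles. The three spacers are alike but for length (60, 101, 142 mm)
- place_1 (a point): point in the tray, moving with it, where the centre of the first bottle of the closed row belongs, counted from the end away from the grey catch; 60 mm above the channel's floor, places 41 mm apart
- place_2 (a point): point in the tray, moving with it, where the centre of the second bottle of the closed row belongs, counted from the end away from the grey catch; 60 mm above the channel's floor, places 41 mm apart
- place_3 (a point): point in the tray, moving with it, where the centre of the third (if present) bottle of the closed row belongs, counted from the end away from the grey catch; 60 mm above the channel's floor, places 41 mm apart
- place_4 (a point): point in the tray, moving with it, where the centre of the fourth (if present) bottle of the closed row belongs, counted from the end away from the grey catch; 60 mm above the channel's floor, places 41 mm apart
- seat_short (a point): point in the tray, moving with it, where the grip point of the short spacer belongs if it is the fitting one; 95 mm above the channel's floor, at the catch end of the row, its length along the row
- seat_middle (a point): point in the tray, moving with it, where the grip point of the middle spacer belongs if it is the fitting one; 95 mm above the channel's floor, at the catch end of the row, its length along the row
- seat_long (a point): point in the tray, moving with it, where the grip point of the long spacer belongs if it is the fitting one; 95 mm above the channel's floor, at the catch end of the row, its length along the row
- jar: bystander: glass jar with dark lid, 65 mm in diameter, 86 mm tall; origin under its centre
- tin: bystander: short food tin, 75 mm in diameter, 58 mm tall; origin under its centre
Things that resemble listed ones, but are neither listed nor needed, are in the scene too. Leave any yellow look-alike of the part that bears spacer_middle_grip alone.

How it is judged:
By the outcome, as a careful person would: the job done as asked, in the order asked, and still so for the second after the job is handed in, with the robot touching nothing.
Of spice_1, spice_2, spice_3, spice_4 only 2 to 4 are there at a start; the rules pass over those that are not, and their reading is None.
At some moment in a run one of spacer_short, spacer_middle, spacer_long may be knocked a few centimetres aside while the robot is not near it.
It also fails if it takes over 210 s, if anything falls off the work surface, if the arm or the gripper's body presses on something with over 40 N, if the wrist force passes 120 N, or if a joint passes its speed limit or range.

## Robot

A 6-joint arm with a two-finger parallel gripper is mounted at the origin on the work surface; the furniture and walls round the work are solid. World frame = base frame: x ahead of the robot, y to its left, z up, the work surface at z = 0. Lengths are in mm, angles in degrees, forces in N, time in s.
With the tool pointing down it reaches from about 350 to 850 mm from the base axis. Payload 8.1 kg.
Tool frame: the origin (TCP) lies on the centre line of the jaws, within the pads' length; the fingertips stand 19 mm ahead of it and the grasp point (between the pads) is the TCP; z points along the fingers, y is the line along which they close (so a half turn about z gives the same grasp; the last joint's range is limited). The gripper opens to 85 mm and grips with 20 to 120 N. Pads are 22 mm wide; open, the fingers measure 114 mm over their backs; the gripper's body (76 mm by 85 mm) begins 54 mm behind the grasp point. The pads swing forward as they close: fully open they stand 13 mm farther back than shut.
Start: joints at [-78.633, 7.471, 85.268, -0, 87.261, -4.893], TCP at [168.024, -575.998, 250.292] pointing down, gripper open.
Joint ranges: [-169.43, 169.43], [-51.17, 129.36], [1.28, 143.12], [-76.62, 256.62], [0, 156.53], [-152.29, 152.29]. Speed limits (degrees/s): [136.94, 136.94, 159.86, 180, 180, 180].

## Interface

Orientations are given as [roll, pitch, yaw] about the fixed x, y, z axes, in that order (R = Rz(yaw) Ry(pitch) Rx(roll)).
In Python, from bench import r gives the robot as it stands. The module is installed in compiled form; this text tells all that it offers.
- The arm moves only by the tool servo_tool, never from a script. Its arguments are lists of equal length, an entry for each row: "fingers": the finger opening in m, from 0 to 0.0854; "linear": the shift along the tool's x, y, z in m, a list of three; "rotation": the turn, a rotation vector about the tool's x, y, z in degrees, a list of three. A call has 1 to 10 rows; each row is the pose to reach, as a shift and turn from the pose commanded when the call began, along the tool's axes at that moment; what a row does not reach only later rows make up. A row lasts 1/10 s, in which the tool goes at most 50 mm and 8.59 degrees, less where a joint would pass 70% of its speed; a pose out of reach is approached as far as the arm can. A call with a gripper value outside its range is refused whole. The fingers move at their own pace and stop on an object; "force" is the grip in N (left out, the last holds). Time passes only in rows, so rows that repeat a pose let the fingers close. It gives the time, the measured TCP pose, the force, the opening and the grip force at its end, in the units of the state.
- r.sense(): the state, without advancing time (a new reading comes with each control period).
- r.snapshot(name): name is "side" or "top" or "wrist"; returns a dict with "frame" (400x640x3 uint8, red, green, blue), "fx", "fy", "cx", "cy" (pixels), "camera_from_world" (4x4, takes a point from world to camera coordinates). Camera axes: x right, y up, looking along -z (the intrinsics and any distortion apply to the point x, -y, -z); pixel columns grow to the right and rows downward; lengths in mm; the calibration is good to about 2 mm. A picture is of the moment at which its call begins. There is no depth.
- r.hand_in(): hands the job in; it is judged then, once.
The state is a dict: "time": time; "joint_pos": joint angles; "qd": joint speeds; "joint_efforts": joint torques, N m; "tool_pos": TCP position; "tcp_rot": TCP orientation; "ft_force": force on the tool from outside, world axes, zero at the start; "wrist_torque": the same for the moment, N m; "finger_gap": finger opening in mm; "grip_force": force on a finger pad.
Only numpy, scipy, OpenCV 4.12 (cv2) and the standard library are available. Lean on these libraries where they do the work, as an engineer would, in place of code of your own. Each camera call takes 0.05 s, during which the arm holds its last target. There are 200 camera calls.

## Working session

There is one attempt and no reset: what is moved stays moved. The work goes in short steps, Python scripts to look and compute and a tool call to move; the robot and the scene stay as the last step left them, time stands still between calls to the robot, and variables do not carry over. Pictures are saved under pics/ and viewed, at most 14 in all, crops included, and the job is handed in when it is done.

Besides the shell and the picture viewer there is one more tool, called after "Call:" as name(argument=value, ...) on one line, values as JSON. servo_tool: Moves the arm, as the interface text tells. Its arguments: {"type":"object","properties":{"fingers":{"type":"array","items":{"type":"number"}},"linear":{"type":"array","items":{"type":"array","items":{"type":"number"}}},"rotation":{"type":"array","items":{"type":"array","items":{"type":"number"}}},"force":{"type":"number"}},"required":["fingers","linear","rotation"]}

```bash
mkdir -p pics; cat > h.py <<'E'
import numpy as np, cv2, pickle
from bench import r
def snap(n,tag):
    s=r.snapshot(n); cv2.imwrite(f'pics/{tag}.png',s['frame'][:,:,::-1]); pickle.dump(s,open(f'pics/{tag}.pkl','wb')); return s
def load(tag): return pickle.load(open(f'pics/{tag}.pkl','rb'))
def back(s,u,v,z):
    M=np.array(s['camera_from_world']); R,t=M[:3,:3],M[:3,3]
    d=R.T@np.array([(u-s['cx'])/s['fx'],-(v-s['cy'])/s['fy'],-1]); c=-R.T@t
    return np.round(c+d*(z-c[2])/d[2],1)
def proj(s,p):
    M=np.array(s['camera_from_world']); q=M[:3,:3]@np.array(p)+M[:3,3]
    return np.round([s['cx']+s['fx']*q[0]/-q[2], s['cy']-s['fy']*q[1]/-q[2]],1)
E
python3 - <<'E'
from h import *
a=snap('top','top1');b=snap('side','side1')
for s in (a,b):
    print({k:v for k,v in s.items() if k!='frame'})
print(r.sense())
E
```

```text
{'fx': 384.21638846513775, 'fy': 384.21638846513775, 'cx': 319.9596769453098, 'cy': 194.59111762759022, 'camera_from_world': array([[ 7.82011565e-03, -9.99969391e-01,  2.49925075e-04,
        -9.31676776e+01],
       [ 9.98595478e-01,  7.82246793e-03,  5.24011572e-02,
        -5.16736039e+02],
       [-5.24015083e-02, -1.60209060e-04,  9.98626084e-01,
        -1.42406370e+03],
       [ 0.00000000e+00,  0.00000000e+00,  0.00000000e+00,
         1.00000000e+00]])}
{'fx': 436.05171937423387, 'fy': 436.05171937423387, 'cx': 316.59337905936604, 'cy': 203.16610498402196, 'camera_from_world': array([[-8.22923317e-01, -5.68151791e-01,  8.69949938e-04,
         3.87914289e+02],
       [ 1.95200615e-01, -2.81294138e-01,  9.39558581e-01,
        -2.17802647e+02],
       [-5.33567179e-01,  7.73354479e-01,  3.42387084e-01,
        -1.08876505e+03],
       [ 0.00000000e+00,  0.00000000e+00,  0.00000000e+00,
         1.00000000e+00]])}
{'time': 0.1, 'joint_pos': array([-7.86328798e+01,  7.51188062e+00,  8.53259653e+01,  4.88968534e-04,
        8.72587032e+01, -4.89335127e+00]), 'qd': array([ 0.02522259, -0.04852184, -0.13048006,  0.03975161,  0.06521806,
        0.03922035]), 'joint_efforts': array([ 1.09989287e-03, -5.70949996e+01, -5.01943910e+01, -1.05879153e-04,
        8.06446478e-03, -3.83681993e-05]), 'tool_pos': array([ 167.9315451 , -575.53291378,  249.30977386]), 'tcp_rot': array([-1.79903844e+02, -8.72235423e-03,  1.62604403e+01]), 'ft_force': array([ 0.11068137,  0.02895821, -0.09237481]), 'wrist_torque': array([-0.01130582,  0.07091979, -0.06496616]), 'grip_force': 0.0, 'finger_gap': 85.58865430692285}
```

View pics/top1.png

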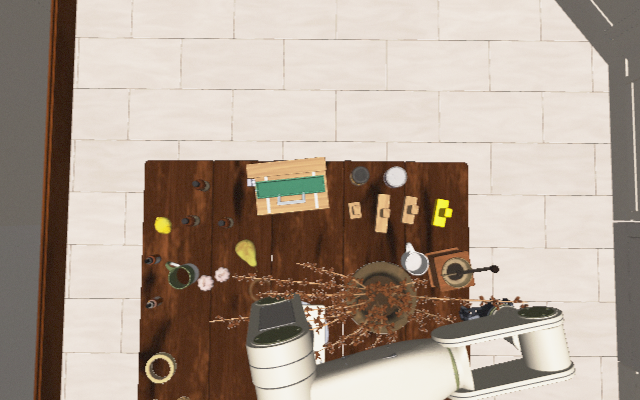

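View pics/side1.png

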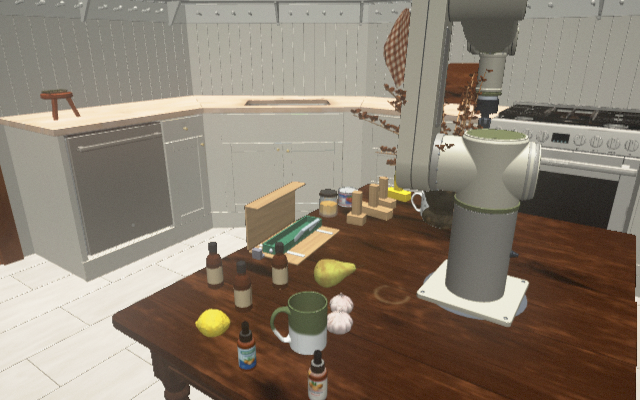

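Top: rack at about (288,187), bottle candidates at (200,185), (187,220), (225,222), spacers at (354,211), (382,213), (410,209), yellow look-alike at (441,212), jar (360,175), tin (395,176). The side view shows three pale-label bottles and two dropper look-alikes. I'll zoom in on both.

```bash
python3 - <<'E'
from h import *
a=load('top1')['frame'][150:240,140:470,::-1]; b=load('side1')['frame'][175:320,190:430,::-1]
A=cv2.resize(a,(792,216),interpolation=3); B=cv2.resize(b,(620,375),interpolation=3)
c=np.zeros((595,800,3),np.uint8); c[:216,:792]=A; c[218:593,:620]=B; cv2.imwrite('pics/c1.png',c)
E
```

```text
(no output)
```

View pics/c1.png

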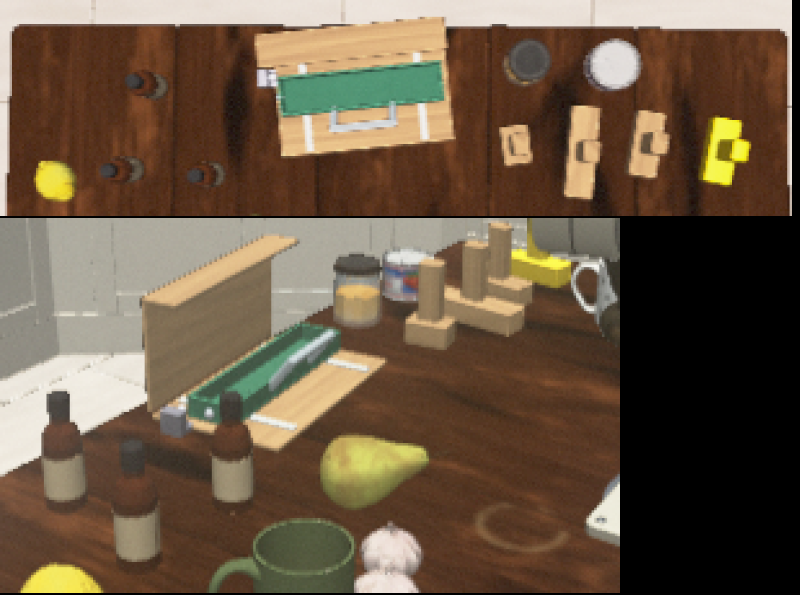

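Three pale-label bottles are there, so the middle spacer (about (410,209) in top) is the one that fits. The left spacer is the short one, the next the long one. Now I'll work out the geometry and check how tall the plant is along the sweep path.

```bash
python3 - <<'E'
from h import *
from scipy.optimize import least_squares
a=load('top1');b=load('side1')
T=lambda u,v:(140+u/2.4,150+v/2.4)
S=lambda u,v:(190+u/2.583,175+(v-218)/2.586)
# rack fit: (local pt, tray?, cam, pixel)
O=[((-30,135,8),0,a,T(282,157)),((-30,-135,8),0,a,T(454,138)),((97,135,149),0,a,T(259,66)),((145,135,149),0,a,T(255,36)),((145,-135,149),0,a,T(446,17)),((97,-135,149),0,a,T(447,48)),
((-30,135,8),0,b,S(276,448)),((-30,-135,8),0,b,S(386,360)),((145,135,149),0,b,S(142,298)),((97,-135,149),0,b,S(298,239)),
((-59,45,66),1,a,T(331,128)),((-59,-45,66),1,a,T(396,121)),((-59,0,66),1,a,T(364,123)),((-31,127,38),1,a,T(281,116)),((-31,-127,38),1,a,T(444,99)),((31,127,38),1,a,T(278,80)),((31,-127,38),1,a,T(441,62))]
def w(p,l,t):
    x,y,th,d=p; c,s=np.cos(th),np.sin(th); lx=l[0]+t*(105-d)
    return (x+c*lx-s*l[1],y+s*lx+c*l[1],l[2])
f=lambda p:np.concatenate([np.array(proj(c,w(p,l,t)))-q for l,t,c,q in O])
s=least_squares(f,[550,0,.1,60],loss='soft_l1',x_scale=[10,10,.05,10])
print('rack',s.x,np.degrees(s.x[2])); print(s.fun.reshape(-1,2).round(1).tolist())
print('handle',w(s.x,(-59,0,66),1))
np.save('rack.npy',s.x)
for n,u,v,z in [('b1cap',135,82,119),('b2cap',106,170,119),('b3cap',194,175,119),('bs1base',155,88,5),('short',515,148,115),('long',582,150,115),('mid',649,146,115),('jar',527,57,86),('tin',613,62,58)]:
    print(n,back(a,*T(u,v),z))
def tri(q1,q2):
    g=lambda p:np.r_[proj(a,p)-q1,proj(b,p)-q2]
    z=least_squares(g,[600,0,60]); return z.x.round(1),z.fun.round(1)
for n,t,q in [('b1',(132,82),(58,394)),('b2',(104,170),(132,442)),('b3',(190,175),(230,394)),('short',(517,140),(432,262)),('long',(587,150),(475,243)),('mid',(654,143),(499,226))]:
    print(n,tri(T(*t),S(*q)))
for z in (100,200,300,400,500): print(z,proj(a,(140,-320,z)),proj(b,(140,-320,z)))
print(back(a,380,297,150))
E
```

```text
rack [5.5e+02 0.0e+00 1.0e-01 6.0e+01] 5.729577951308233
[[3.7, -18.3], [3.6, -17.0], [3.9, -19.4], [4.3, -20.8], [3.6, -20.2], [4.4, -19.2], [-16.3, -9.2], [-14.9, -6.8], [-15.5, -7.2], [-13.5, -5.2], [5.4, -13.7], [3.1, -13.1], [4.0, -12.8], [4.0, -13.7], [4.8, -12.9], [3.9, -15.4], [4.4, -14.2]]
handle (np.float64(536.0699416861077), np.float64(-1.397667833055594), 66)
b1cap [544.8 340.6 119. ]
b2cap [417.5 379.2 119. ]
b3cap [411.3 252.4 119. ]
bs1base [544.4 345.8   5. ]
short [ 453.7 -209.7  115. ]
long [ 451.6 -306.6  115. ]
mid [ 458.2 -403.4  115. ]
jar [ 589.1 -229.7   86. ]
tin [ 585.5 -362.9   58. ]
b1 (array([600.,   0.,  60.]), array([100.6, -13.2,  70.9, -26. ]))
b2 (array([600.,   0.,  60.]), array([112.3, -49.8,  42.3, -44.5]))
b3 (array([600.,   0.,  60.]), array([ 76.4, -51.9,   4.4, -26. ]))
short (array([600.,   0.,  60.]), array([-59.8, -37.3, -73.8,  25.1]))
long (array([600.,   0.,  60.]), array([-89. , -41.5, -90.5,  32.4]))
mid (array([600.,   0.,  60.]), array([-116.9,  -38.6,  -99.8,   39. ]))
100 [385.7 302.6] [460.6 205.2]
200 [391.1 309.7] [464.3 174.8]
300 [397.4 318.1] [468.2 142.7]
400 [404.9 328.1] [472.3 108.9]
500 [414.  340.2] [476.6  73.3]
[ 169.4 -292.3  150. ]
```

```bash
sed -i 's/return np.round(\[s/return np.array([s/; s/np.array(\[s\[.cx.\]+\(.*\)\])\?, *s/&/' h.py; python3 - <<'E'
t=open('h.py').read().splitlines()
t[-1]="    return np.array([s['cx']+s['fx']*q[0]/-q[2], s['cy']-s['fy']*q[1]/-q[2]])"
open('h.py','w').write('\n'.join(t)+'\n')
E
python3 - <<'E'
from h import *
from scipy.optimize import least_squares
a=load('top1');b=load('side1')
T=lambda u,v:(140+u/2.4,150+v/2.4)
S=lambda u,v:(190+u/2.583,175+(v-218)/2.586)
O=[((-30,135,8),0,a,T(282,157)),((-30,-135,8),0,a,T(454,138)),((97,135,149),0,a,T(259,66)),((145,135,149),0,a,T(255,36)),((145,-135,149),0,a,T(446,17)),((97,-135,149),0,a,T(447,48)),
((-30,135,8),0,b,S(276,448)),((-30,-135,8),0,b,S(386,360)),((145,135,149),0,b,S(142,298)),((97,-135,149),0,b,S(298,239)),
((-59,45,66),1,a,T(331,128)),((-59,-45,66),1,a,T(396,121)),((-59,0,66),1,a,T(364,123)),((-31,127,38),1,a,T(281,116)),((-31,-127,38),1,a,T(444,99)),((31,127,38),1,a,T(278,80)),((31,-127,38),1,a,T(441,62))]
def w(p,l,t):
    x,y,th,d=p; c,s=np.cos(th),np.sin(th); lx=l[0]+t*(105-d)
    return (x+c*lx-s*l[1],y+s*lx+c*l[1],l[2])
f=lambda p:np.concatenate([np.array(proj(c,w(p,l,t)))-q for l,t,c,q in O])
s=least_squares(f,[550,0,.1,60],loss='soft_l1',x_scale=[10,10,.05,10])
print('rack',s.x,np.degrees(s.x[2])); print(s.fun.reshape(-1,2).round(1).tolist())
print('handle',w(s.x,(-59,0,66),1)); np.save('rack.npy',s.x)
def tri(q1,q2):
    g=lambda p:np.r_[proj(a,p)-q1,proj(b,p)-q2]
    z=least_squares(g,[600,0,60]); return z.x.round(1),z.fun.round(1)
for n,t,q in [('b1',(132,82),(58,394)),('b2',(104,170),(132,442)),('b3',(190,175),(230,394)),('short',(517,140),(432,262)),('long',(587,150),(475,243)),('mid',(654,143),(499,226))]:
    print(n,tri(T(*t),S(*q)))
for u,v in((320,262),(430,285),(520,300)): print(back(a,u,v,200),back(a,u,v,400))
# tool frame deltas
R=cv2.Rodrigues(np.zeros(3))[0]
from scipy.spatial.transform import Rotation as Ro
q=r.sense(); R=Ro.from_euler('xyz',q['tcp_rot'],degrees=True); print(R.as_matrix().round(3))
for g in ([480,-480,300],[460,-10,300]): print(g,R.inv().apply(np.array(g)-q['tool_pos']).round(0))
E
```

```text
rack [4.81552579e+02 1.28233138e+01 1.08461996e-01 4.11834956e+01] 6.214414610889241
[[0.1, 0.2], [0.2, 0.9], [-0.5, 0.9], [-0.1, -0.6], [-0.7, -0.6], [0.3, 0.5], [0.4, -1.1], [-0.0, -1.1], [-1.4, -1.3], [0.1, -0.9], [1.1, 0.2], [-1.1, 0.6], [-0.2, 1.0], [-0.2, 0.0], [0.6, 0.2], [-0.5, -1.7], [0.2, -1.1]]
handle (np.float64(486.3407803123726), np.float64(13.34469777563043), 66)
b1 (array([544.6, 345.1, 117.6]), array([ 0.1,  0.1, -0.1, -0. ]))
b2 (array([415.6, 380. , 120.3]), array([ 0.4,  0.6, -0.5, -0.1]))
b3 (array([408.6, 255.9, 119.8]), array([ 0.6,  0.8, -0.7, -0.1]))
short (array([ 460.7, -215.6,  111.4]), array([ 0.8,  1.4, -1.5,  0. ]))
long (array([ 448.7, -315.7,  113.2]), array([ 0.5,  0.9, -1. ,  0. ]))
mid (array([ 460.3, -412.8,  111.3]), array([ 0.3,  0.7, -0.8,  0. ]))
[289.9 -91.  200. ] [314.3 -90.7 400. ]
[ 219.3 -445.3  200. ] [ 254.9 -388.3  400. ]
[ 173.9 -733.9  200. ] [ 216.8 -630.7  400. ]
[[ 0.96   0.28  -0.   ]
 [ 0.28  -0.96   0.002]
 [ 0.    -0.002 -1.   ]]
[480, -480, 300] [326.  -4. -51.]
[460, -10, 300] [ 439. -461.  -50.]
```

Rack fit is good: origin (482,13), yaw 6.2°, tray about 41 mm out, handle at (486,13). The middle spacer is at (460,-413), and the bottles are at (545,345), (416,380) and (409,256). I'll go round the branches to a point above the handle.

Call:
servo_tool(fingers=[0.08,0.08,0.08,0.08,0.08,0.08,0.08,0.08,0.08,0.08], linear=[[0.02,0,-0.01],[0.06,0,-0.02],[0.1,0,-0.03],[0.14,0,-0.04],[0.18,0,-0.05],[0.22,0,-0.05],[0.26,0,-0.05],[0.29,0,-0.05],[0.32,0,-0.05],[0.326,-0.004,-0.05]], rotation=[[0,0,-8],[0,0,-16],[0,0,-24],[0,0,-32],[0,0,-40],[0,0,-48],[0,0,-56],[0,0,-64],[0,0,-72],[0,0,-80]])

```text
time: 1.1
tool_pos: [482.7, -479.1, 298.9]
tcp_rot: [180.0, -0.1, 96.8]
ft_force: [-0.4, -0.3, -0.4]
finger_gap: 80.0
grip_force: 0.0
```

```bash
cat >> h.py <<'E'
from scipy.spatial.transform import Rotation as Ro
def go(*gs,yaw=None):
    q=r.sense(); R=Ro.from_euler('xyz',q['tcp_rot'],degrees=True)
    print('t',round(q['time'],1),'pos',q['tool_pos'].round(1),'rot',q['tcp_rot'].round(1),'gap',round(q['finger_gap'],1),'F',q['ft_force'].round(1))
    for g in gs: print(g,'->',R.inv().apply(np.array(g)-q['tool_pos']).round(1))
    if yaw is not None: print('rotvec',(R.inv()*Ro.from_euler('xyz',[180,0,yaw],degrees=True)).as_rotvec(degrees=True).round(1))
def rk(l,d=105):
    x,y,th,_=np.load('rack.npy'); c,s=np.cos(th),np.sin(th); lx=l[0]+105-d
    return [round(float(v),1) for v in (x+c*lx-s*l[1],y+s*lx+c*l[1],l[2])]
E
python3 -c "
from h import *
go([470,10,250],yaw=96.2)"
```

```text
t 1.1 pos [ 482.7 -479.1  298.9] rot [ 1.80e+02 -1.00e-01  9.68e+01] gap 80.0 F [-0.4 -0.3 -0.4]
[470, 10, 250] -> [487.1  44.9  49.8]
rotvec [ 0.  -0.1  0.6]
```

Call:
servo_tool(fingers=[0.06,0.06,0.06,0.06,0.06,0.06,0.06,0.06,0.06,0.06], linear=[[0.03,0.003,0],[0.08,0.008,0],[0.13,0.012,0],[0.18,0.018,0],[0.23,0.022,0],[0.28,0.027,0.01],[0.33,0.031,0.02],[0.38,0.036,0.03],[0.44,0.041,0.04],[0.487,0.045,0.05]], rotation=[[0,0,0.6],[0,0,0.6],[0,0,0.6],[0,0,0.6],[0,0,0.6],[0,0,0.6],[0,0,0.6],[0,0,0.6],[0,0,0.6],[0,0,0.6]])

```text
time: 2.1
tool_pos: [471.2, -3.5, 252.5]
tcp_rot: [180.0, -0.0, 95.6]
ft_force: [1.2, 0.1, -0.3]
finger_gap: 59.9
grip_force: 0.0
```

```bash
python3 -c "
from h import *
s=snap('wrist','w1'); t=snap('top','top2')
M=np.array(s['camera_from_world']);print('cam',(-M[:3,:3].T@M[:3,3]).round(0), s['fx'],s['cx'],s['cy'])
d=np.load('rack.npy')[3]
for l in [(-59,45,66),(-59,-45,66)]: p=rk(l,d);print(p,proj(s,p).round(1))
go(rk((-59,0,66),d),rk((-59,0,66)),yaw=96.2)"
```

```text
cam [462.  80. 375.] 350.546817238704 321.59975039660077 197.05903889494763
[481.5, 58.1, 66.0] [342.2 105.7]
[491.2, -31.4, 66.0] [341.2 204.3]
t 2.2 pos [4.704e+02 1.000e-01 2.511e+02] rot [-179.8   -0.2   96. ] gap 60.1 F [ 0.4 -0.7 -0.2]
[486.3, 13.3, 66.0] -> [ 10.9  17.7 185.1]
[422.9, 6.4, 66.0] -> [ 10.7 -46.  185.3]
rotvec [-0.2 -0.2 -0.2]
```

View pics/w1.png

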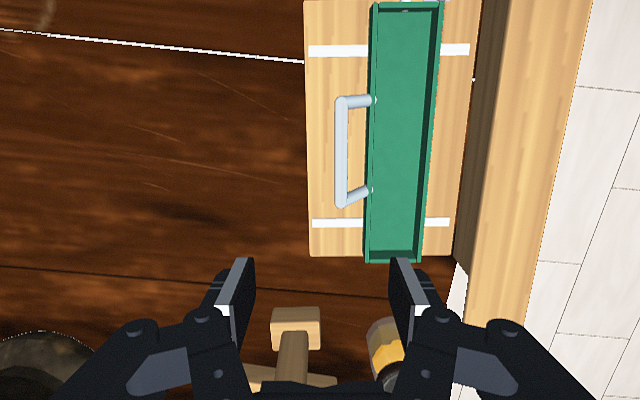

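Handle seen at (341,101)–(342,203), matching the prediction to within a few px. I'll descend on it.

Call:
servo_tool(fingers=[0.05,0.05,0.05,0.05,0.05,0.05,0.05,0.05,0.05,0.05], linear=[[0.005,0.009,0.02],[0.011,0.018,0.05],[0.011,0.018,0.08],[0.011,0.018,0.11],[0.011,0.018,0.135],[0.011,0.018,0.155],[0.011,0.018,0.17],[0.011,0.018,0.178],[0.011,0.018,0.182],[0.011,0.018,0.182]], rotation=[[0,0,0],[0,0,0],[0,0,0],[0,0,0],[0,0,0],[0,0,0],[0,0,0],[0,0,0],[0,0,0],[0,0,0]])

```text
time: 3.2
tool_pos: [488.6, 7.1, 70.9]
tcp_rot: [-180.0, -0.0, 95.6]
ft_force: [-0.4, -0.3, 0.8]
finger_gap: 49.7
grip_force: 0.0
```

Call:
servo_tool(fingers=[0.0,0.0,0.0,0.0,0.0,0.0,0.0,0.0], linear=[[0,0,0],[0,0,0],[0,0,0],[0,0,0],[0,0,0],[0,0,0],[0,0,0],[0,0,0]], rotation=[[0,0,0],[0,0,0],[0,0,0],[0,0,0],[0,0,0],[0,0,0],[0,0,0],[0,0,0]], force=30)

```text
time: 4.0
tool_pos: [489.3, 7.3, 71.9]
tcp_rot: [179.9, 0.0, 95.7]
ft_force: [-1.1, -0.2, 5.9]
finger_gap: 10.8
grip_force: 29.5
```

Call:
servo_tool(fingers=[0.0,0.0,0.0,0.0,0.0,0.0,0.0,0.0,0.0,0.0], linear=[[0,-0.006,0],[0,-0.014,0],[0,-0.022,0],[0,-0.03,0],[0,-0.038,0],[0,-0.045,0],[0,-0.052,0],[0,-0.057,0],[0,-0.061,0],[0,-0.064,0]], rotation=[[0,0,0],[0,0,0],[0,0,0],[0,0,0],[0,0,0],[0,0,0],[0,0,0],[0,0,0],[0,0,0],[0,0,0]])

```text
time: 5.0
tool_pos: [425.3, 0.4, 71.8]
tcp_rot: [179.9, 0.1, 95.7]
ft_force: [1.7, -3.7, 6.4]
finger_gap: 10.5
grip_force: 30.6
```

Call:
servo_tool(fingers=[0.0,0.0,0.0,0.0], linear=[[0,-0.001,0],[0,-0.002,0],[0,-0.003,0],[0,-0.003,0]], rotation=[[0,0,0],[0,0,0],[0,0,0],[0,0,0]])

```text
time: 5.4
tool_pos: [424.9, 0.3, 72.0]
tcp_rot: [179.5, 0.1, 95.6]
ft_force: [18.1, -1.6, -10.3]
finger_gap: 10.4
grip_force: 29.5
```

The stop is reached at 18 N. I'll release, lift, and move to look at the bottles.

Call:
servo_tool(fingers=[0.04,0.04,0.04,0.04,0.04,0.04,0.06,0.07,0.07,0.07], linear=[[0,0.003,0],[0,0.003,0],[0,0.003,0],[0,0.003,-0.01],[0,0.003,-0.04],[0,0.003,-0.08],[0.02,0.003,-0.12],[0.06,0,-0.16],[0.11,-0.005,-0.18],[0.15,-0.005,-0.18]], rotation=[[0,0,0],[0,0,0],[0,0,0],[0,0,0],[0,0,0],[0,0,0],[0,0,0],[0,0,0],[0,0,0],[0,0,0]])

```text
time: 6.4
tool_pos: [403.0, 150.8, 255.6]
tcp_rot: [179.6, -0.0, 95.6]
ft_force: [2.2, 0.4, -0.1]
finger_gap: 69.9
grip_force: 0.0
```

```bash
python3 -c "
from h import *
s=snap('wrist','w2')
for l in [(416,380,119),(409,256,119),(409,256,0),(545,345,119)]: print(l,proj(s,l).round(1))
go([409,256,200])"
```

```text
(416, 380, 119) [ 384.6 -189.6]
(409, 256, 119) [346.1  45.3]
(409, 256, 0) [337.5  55.2]
(545, 345, 119) [583.4 -87.8]
t 6.5 pos [401.1 158.  254.8] rot [179.7  -0.3  95.9] gap 70.1 F [-3.7  3.9  0.4]
[409, 256, 200] -> [96.4 17.7 55.4]
```

View pics/w2.png

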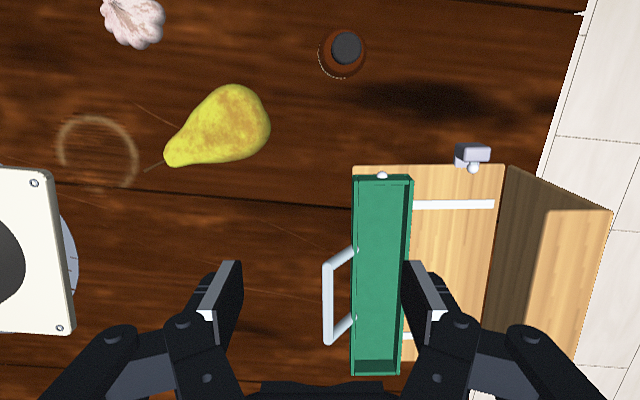

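Bottle 3's cap is at (346,48), predicted (346,45), so its position holds. I'll descend and grasp.

Call:
servo_tool(fingers=[0.07,0.07,0.07,0.07,0.07,0.07,0.07,0.07,0.07,0.07], linear=[[0.03,0.006,0.01],[0.065,0.012,0.02],[0.095,0.018,0.035],[0.095,0.018,0.06],[0.095,0.018,0.09],[0.095,0.018,0.12],[0.095,0.018,0.15],[0.095,0.018,0.17],[0.095,0.018,0.18],[0.095,0.018,0.18]], rotation=[[0,0,0],[0,0,0],[0,0,0],[0,0,0],[0,0,0],[0,0,0],[0,0,0],[0,0,0],[0,0,0],[0,0,0]])

```text
time: 7.45
tool_pos: [409.6, 245.3, 70.0]
tcp_rot: [-179.8, 0.1, 95.7]
ft_force: [-0.6, 0.7, 0.6]
finger_gap: 69.7
grip_force: 0.0
```

Call:
servo_tool(fingers=[0.04,0.02,0.02,0.02,0.02,0.02], linear=[[0,0,0],[0,0,0],[0,0,0],[0,0,0],[0,0,0],[0,0,0]], rotation=[[0,0,0],[0,0,0],[0,0,0],[0,0,0],[0,0,0],[0,0,0]], force=25)

```text
time: 8.05
tool_pos: [411.8, 246.3, 72.7]
tcp_rot: [179.9, -0.0, 95.7]
ft_force: [-2.3, -0.6, 7.2]
finger_gap: 39.5
grip_force: 25.0
```

```bash
python3 -c "
from h import *
p=np.load('rack.npy'); p[0]+=1; np.save('rack.npy',p)
print(rk((0,-101.5,88)),rk((0,-60.5,88)),rk((0,-19.5,88)))
go(rk((0,-101.5,200)),rk((0,-101.5,90)),yaw=96.2)"
```

```text
[493.5, -88.1, 88.0] [489.1, -47.3, 88.0] [484.7, -6.6, 88.0]
t 8.1 pos [411.8 246.3  72.7] rot [179.9  -0.   95.7] gap 39.5 F [-2.3 -0.6  7.2]
[493.5, -88.1, 200.0] -> [-340.8   48.6 -127.4]
[493.5, -88.1, 90.0] -> [-340.9   48.3  -17.4]
rotvec [ 0.1 -0.  -0.5]
```

Call:
servo_tool(fingers=[0.02,0.02,0.02,0.02,0.02,0.02,0.02,0.02,0.02,0.02], linear=[[0,0,-0.02],[0,0,-0.05],[-0.02,0.002,-0.08],[-0.05,0.005,-0.1],[-0.09,0.01,-0.11],[-0.13,0.016,-0.11],[-0.17,0.022,-0.11],[-0.21,0.028,-0.11],[-0.25,0.035,-0.11],[-0.28,0.042,-0.11]], rotation=[[0,0,0],[0,0,0],[0,0,0],[0,0,0],[0,0,0],[0,0,0],[0,0,0],[0,0,0],[0,0,0],[0,0,0]])

```text
time: 9.05
tool_pos: [480.5, -31.0, 181.6]
tcp_rot: [179.9, 0.0, 95.6]
ft_force: [-0.7, 0.1, -0.9]
finger_gap: 39.4
grip_force: 26.1
```

Call:
servo_tool(fingers=[0.02,0.02,0.02,0.02,0.02,0.02], linear=[[-0.02,0.004,0],[-0.035,0.006,0],[-0.045,0.006,0],[-0.048,0.006,0],[-0.048,0.006,0],[-0.048,0.006,0]], rotation=[[0,0,-0.5],[0,0,-0.5],[0,0,-0.5],[0,0,-0.5],[0,0,-0.5],[0,0,-0.5]])

```text
time: 9.65
tool_pos: [490.7, -75.0, 181.0]
tcp_rot: [-180.0, -0.0, 96.2]
ft_force: [0.3, 1.0, -2.1]
finger_gap: 39.5
grip_force: 26.1
```

```bash
python3 -c "
from h import *
go(rk((0,-101.5,88)),yaw=96.2)
s=snap('wrist','w3'); b=snap('side','side3')
print(proj(s,rk((0,-122,38),105)),proj(b,rk((0,-101.5,90))))
"
```

```text
t 9.7 pos [490.7 -75.  181. ] rot [-180.    -0.    96.2] gap 39.5 F [ 0.3  1.  -2.1]
[493.5, -88.1, 88.0] -> [-13.3   1.4  93. ]
rotvec [-0. -0. -0.]
[324.91690276 227.25919523] [326.61564612 206.972652  ]
```

View pics/w3.png

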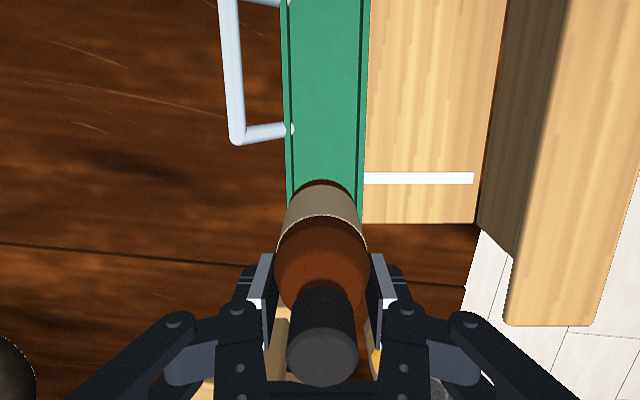

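The bottle is held upright, cap top at about (322,360). I'll back-project that to get its offset in the grip.

```bash
python3 -c "
from h import *
s=load('w3'); print(back(s,322,360,181-72+119), back(s,322,360,181-70+119))"
```

```text
[488.3 -64.  228. ] [488.1 -62.1 230. ]
```

Call:
servo_tool(fingers=[0.02,0.02,0.02,0.02,0.02,0.02,0.02,0.02,0.02], linear=[[-0.01,0.001,0.01],[-0.018,0.001,0.03],[-0.018,0.001,0.05],[-0.018,0.001,0.065],[-0.018,0.001,0.077],[-0.018,0.001,0.084],[-0.018,0.001,0.088],[-0.018,0.001,0.09],[-0.018,0.001,0.09]], rotation=[[0,0,0],[0,0,0],[0,0,0],[0,0,0],[0,0,0],[0,0,0],[0,0,0],[0,0,0],[0,0,0]])

```text
time: 10.65
tool_pos: [494.1, -93.7, 91.4]
tcp_rot: [180.0, 0.0, 96.2]
ft_force: [0.2, 0.8, -2.0]
finger_gap: 39.5
grip_force: 26.1
```

Call:
servo_tool(fingers=[0.02,0.02,0.02,0.02], linear=[[-0.002,0,0],[-0.004,0,0],[-0.005,0,0],[-0.005,0,0]], rotation=[[0,0,0],[0,0,0],[0,0,0],[0,0,0]])

```text
time: 11.05
tool_pos: [494.7, -98.0, 91.8]
tcp_rot: [179.9, -0.1, 96.2]
ft_force: [-1.7, 4.9, 1.5]
finger_gap: 39.3
grip_force: 26.2
```

Call:
servo_tool(fingers=[0.02,0.02,0.05,0.06,0.06,0.06,0.06,0.06,0.06,0.06], linear=[[0,0,0.002],[0,0,0.003],[0,0,0.003],[0,0,0.003],[0,0,0.003],[0,0,-0.005],[0,0,-0.03],[0,0,-0.06],[0,0,-0.1],[0,0,-0.13]], rotation=[[0,0,0],[0,0,0],[0,0,0],[0,0,0],[0,0,0],[0,0,0],[0,0,0],[0,0,0],[0,0,0],[0,0,0]])

```text
time: 12.05
tool_pos: [494.7, -98.8, 224.1]
tcp_rot: [179.9, 0.1, 96.2]
ft_force: [1.0, -0.8, 0.5]
finger_gap: 60.2
grip_force: 0.0
```

```bash
python3 -c "
from h import *
go([416,295,250],[416,380,72])"
```

```text
t 12.1 pos [494.7 -98.8 224.1] rot [1.799e+02 1.000e-01 9.620e+01] gap 60.2 F [ 1.  -0.8  0.5]
[416, 295, 250] -> [400.  -36.  -26.3]
[416, 380, 72] -> [484.7 -27.2 151.6]
```

Now to the second bottle, near (416,380). I'll stop short of it and look with the wrist camera.

Call:
servo_tool(fingers=[0.07,0.07,0.07,0.07,0.07,0.07,0.07,0.07,0.07,0.07], linear=[[0.03,-0.003,-0.01],[0.08,-0.007,-0.02],[0.13,-0.011,-0.026],[0.18,-0.016,-0.026],[0.23,-0.021,-0.026],[0.28,-0.026,-0.026],[0.33,-0.03,-0.026],[0.37,-0.033,-0.026],[0.395,-0.036,-0.026],[0.4,-0.036,-0.026]], rotation=[[0,0,0],[0,0,0],[0,0,0],[0,0,0],[0,0,0],[0,0,0],[0,0,0],[0,0,0],[0,0,0],[0,0,0]])

```text
time: 13.05
tool_pos: [414.6, 297.7, 247.6]
tcp_rot: [180.0, -0.0, 96.4]
ft_force: [-0.3, 0.5, -0.2]
finger_gap: 70.0
grip_force: 0.0
```

Call:
servo_tool(fingers=[0.07,0.07], linear=[[0,0,0],[0,0,0]], rotation=[[0,0,0],[0,0,0]])

```text
time: 13.25
tool_pos: [416.0, 294.3, 247.2]
tcp_rot: [180.0, 0.0, 96.1]
ft_force: [0.2, 0.1, 0.7]
finger_gap: 69.7
grip_force: 0.0
```

```bash
python3 -c "
from h import *
s=snap('wrist','w4')
for l in [(416,380,119),(545,345,119)]: print(l,proj(s,l).round(1))
f=s['frame'].astype(int); m=((f.max(2)<80)&(f.max(2)-f.min(2)<12)).astype(np.uint8); m[230:]=0
n,l,st,c=cv2.connectedComponentsWithStats(m)
for i in range(1,n):
  if st[i,4]>250: print(st[i],c[i].round(1),back(s,*c[i],119))
go([416,380,72],[545,345,72])"
```

```text
(416, 380, 119) [337.2  74.5]
(545, 345, 119) [508.8 146. ]
[322  57  31  31 710] [336.8  72.2] [415.6 381.4 119. ]
[483 126  41  31 955] [502.8 140.5] [539.6 348.4 119. ]
t 13.3 pos [416.1 294.1 247.2] rot [180.    0.   96.1] gap 70.3 F [-0.2 -0.6  0.5]
[416, 380, 72] -> [ 85.5   9.  175.2]
[545, 345, 72] -> [ 37.  133.5 175.2]
```

View pics/w4.png

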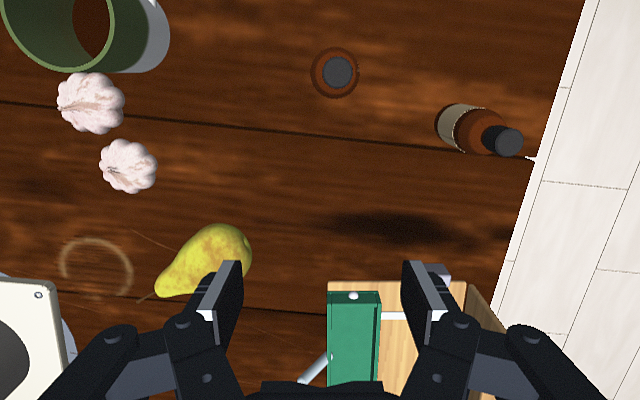

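Bottle 2's cap is at (337,72), giving (416,381). Bottle 1's cap is at (509,142), giving about (545,347). Grasping bottle 2.

Call:
servo_tool(fingers=[0.07,0.07,0.07,0.07,0.07,0.07,0.07,0.07,0.07,0.07], linear=[[0.03,0.003,0.01],[0.065,0.006,0.02],[0.086,0.009,0.035],[0.086,0.009,0.06],[0.086,0.009,0.09],[0.086,0.009,0.12],[0.086,0.009,0.15],[0.086,0.009,0.168],[0.086,0.009,0.175],[0.086,0.009,0.175]], rotation=[[0,0,0],[0,0,0],[0,0,0],[0,0,0],[0,0,0],[0,0,0],[0,0,0],[0,0,0],[0,0,0],[0,0,0]])

```text
time: 14.3
tool_pos: [415.4, 380.4, 71.2]
tcp_rot: [-179.9, 0.1, 96.1]
ft_force: [-0.1, 0.4, 0.5]
finger_gap: 70.1
grip_force: 0.0
```

Call:
servo_tool(fingers=[0.04,0.02,0.02,0.02,0.02,0.02], linear=[[0,0,0],[0,0,0],[0,0,0],[0,0,0],[0,0,0],[0,0,0]], rotation=[[0,0,0],[0,0,0],[0,0,0],[0,0,0],[0,0,0],[0,0,0]], force=25)

```text
time: 14.9
tool_pos: [416.5, 382.4, 73.9]
tcp_rot: [179.8, -0.1, 96.2]
ft_force: [-0.4, -1.4, 6.9]
finger_gap: 39.7
grip_force: 25.0
```

```bash
python3 -c "
from h import *
go(rk((0,-52.5,182)),yaw=96.2)"
```

```text
t 14.9 pos [416.5 382.4  73.9] rot [ 1.798e+02 -1.000e-01  9.620e+01] gap 39.7 F [-0.4 -1.4  6.9]
[488.2, -39.4, 182.0] -> [-427.    26.3 -108.6]
rotvec [ 0.2 -0.1 -0. ]
```

Call:
servo_tool(fingers=[0.02,0.02,0.02,0.02,0.02,0.02,0.02,0.02,0.02,0.02], linear=[[0,0,-0.02],[0,0,-0.05],[-0.02,0.001,-0.08],[-0.05,0.003,-0.1],[-0.09,0.006,-0.11],[-0.13,0.008,-0.11],[-0.18,0.011,-0.11],[-0.23,0.014,-0.11],[-0.28,0.017,-0.11],[-0.33,0.02,-0.11]], rotation=[[0,0,0],[0,0,0],[0,0,0],[0,0,0],[0,0,0],[0,0,0],[0,0,0],[0,0,0],[0,0,0],[0,0,0]])

```text
time: 15.9
tool_pos: [470.4, 54.4, 182.3]
tcp_rot: [180.0, -0.0, 96.2]
ft_force: [1.8, -0.2, -1.1]
finger_gap: 39.8
grip_force: 25.8
```

Call:
servo_tool(fingers=[0.02,0.02,0.02,0.02,0.02,0.02,0.02], linear=[[-0.04,0.003,0],[-0.07,0.005,0],[-0.09,0.006,0],[-0.097,0.006,0],[-0.097,0.006,0],[-0.097,0.006,0],[-0.097,0.006,0]], rotation=[[0,0,0],[0,0,0],[0,0,0],[0,0,0],[0,0,0],[0,0,0],[0,0,0]])

```text
time: 16.6
tool_pos: [486.8, -38.6, 182.0]
tcp_rot: [-180.0, -0.0, 96.2]
ft_force: [0.4, 0.2, -1.9]
finger_gap: 39.4
grip_force: 25.8
```

```bash
python3 -c "
from h import *
go(rk((0,-52.5,92)),yaw=96.2)
s=snap('wrist','w5'); f=s['frame'].astype(int); m=((f.max(2)<105)&(f.max(2)-f.min(2)<12)).astype(np.uint8)[330:385,285:360]
print(np.argwhere(m).mean(0)+[330,285], back(s,322,360,182-72+119))
snap('top','top5')"
```

```text
t 16.6 pos [486.8 -38.6 182. ] rot [-180.    -0.    96.2] gap 39.4 F [ 0.4  0.2 -1.9]
[488.2, -39.4, 92.0] -> [-1.   1.3 90. ]
rotvec [-0. -0.  0.]
[358.02929688 321.10044643] [484.4 -27.6 229. ]
```

```bash
python3 -c "
from h import *
a=load('w3')['frame'][:,:,::-1];b=load('w5')['frame'][:,:,::-1]
cv2.imwrite('pics/c5.png',np.hstack([a[150:400,220:420],b[150:400,220:420]]))"
```

```text
(no output)
```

View pics/c5.png

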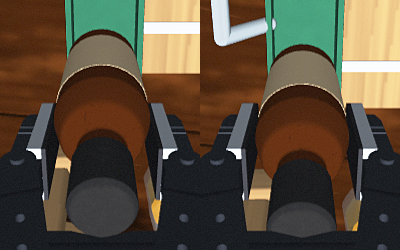

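The second bottle sits about 9 mm nearer the pads' centre than the first did, so it is well centred. I'll lower it and slide it up against the first.

Call:
servo_tool(fingers=[0.02,0.02,0.02,0.02,0.02,0.02,0.02,0.02,0.02], linear=[[0,0.001,0.01],[0,0.001,0.03],[0,0.001,0.05],[0,0.001,0.065],[0,0.001,0.077],[0,0.001,0.084],[0,0.001,0.088],[0,0.001,0.089],[0,0.001,0.089]], rotation=[[0,0,0],[0,0,0],[0,0,0],[0,0,0],[0,0,0],[0,0,0],[0,0,0],[0,0,0],[0,0,0]])

```text
time: 17.6
tool_pos: [488.3, -39.6, 93.5]
tcp_rot: [180.0, 0.0, 96.2]
ft_force: [-0.5, 1.0, -2.4]
finger_gap: 39.7
grip_force: 25.8
```

Call:
servo_tool(fingers=[0.02,0.02,0.02,0.02,0.02], linear=[[-0.002,0,0],[-0.004,0,0],[-0.006,0,0],[-0.007,0,0],[-0.007,0,0]], rotation=[[0,0,0],[0,0,0],[0,0,0],[0,0,0],[0,0,0]])

```text
time: 18.1
tool_pos: [488.9, -46.0, 93.4]
tcp_rot: [180.0, -0.1, 96.2]
ft_force: [0.3, 5.2, -0.1]
finger_gap: 39.3
grip_force: 26.1
```

Call:
servo_tool(fingers=[0.02,0.02,0.05,0.06,0.06,0.06,0.06,0.06,0.06,0.06], linear=[[0,0,0.003],[0,0,0.004],[0,0,0.004],[0,0,0.004],[0,0,0.004],[0,0,-0.005],[0,0,-0.03],[0,0,-0.06],[0,0,-0.1],[0,0,-0.13]], rotation=[[0,0,0],[0,0,0],[0,0,0],[0,0,0],[0,0,0],[0,0,0],[0,0,0],[0,0,0],[0,0,0],[0,0,0]])

```text
time: 19.1
tool_pos: [489.1, -46.7, 226.2]
tcp_rot: [179.9, 0.0, 96.2]
ft_force: [0.8, -0.0, 0.2]
finger_gap: 60.0
grip_force: 0.0
```

```bash
python3 -c "
from h import *
go([545,347,225],[545,347,72])"
```

```text
t 19.1 pos [489.1 -46.7 226.2] rot [179.9   0.   96.2] gap 60.0 F [ 0.8 -0.   0.2]
[545, 347, 225] -> [385.4  97.8   1.1]
[545, 347, 72] -> [385.5  97.5 154.1]
```

Call:
servo_tool(fingers=[0.07,0.07,0.07,0.07,0.07,0.07,0.07,0.07,0.07,0.07], linear=[[0.03,0.008,0],[0.08,0.02,0],[0.13,0.033,0],[0.175,0.045,0],[0.22,0.056,0],[0.265,0.067,0],[0.31,0.079,0],[0.35,0.09,0],[0.375,0.096,0],[0.386,0.098,0]], rotation=[[0,0,0],[0,0,0],[0,0,0],[0,0,0],[0,0,0],[0,0,0],[0,0,0],[0,0,0],[0,0,0],[0,0,0]])

```text
time: 20.1
tool_pos: [544.4, 350.2, 223.3]
tcp_rot: [180.0, -0.0, 96.3]
ft_force: [-0.8, 0.0, -0.8]
finger_gap: 70.2
grip_force: 0.0
```

Call:
servo_tool(fingers=[0.07,0.07,0.07,0.07,0.07,0.07,0.07,0.07,0.07], linear=[[0,0,0],[0,0,0.02],[0,0,0.05],[0,0,0.08],[0,0,0.11],[0,0,0.135],[0,0,0.148],[0,0,0.153],[0,0,0.153]], rotation=[[0,0,0],[0,0,0],[0,0,0],[0,0,0],[0,0,0],[0,0,0],[0,0,0],[0,0,0],[0,0,0]])

```text
time: 21.0
tool_pos: [544.9, 347.1, 70.3]
tcp_rot: [-180.0, 0.0, 96.1]
ft_force: [-0.7, -0.2, 0.7]
finger_gap: 69.9
grip_force: 0.0
```

Call:
servo_tool(fingers=[0.04,0.02,0.02,0.02,0.02,0.02], linear=[[0,0,0],[0,0,0],[0,0,0],[0,0,0],[0,0,0],[0,0,0]], rotation=[[0,0,0],[0,0,0],[0,0,0],[0,0,0],[0,0,0],[0,0,0]], force=25)

```text
time: 21.6
tool_pos: [545.9, 348.4, 71.9]
tcp_rot: [179.8, -0.1, 96.2]
ft_force: [0.0, -0.9, 6.8]
finger_gap: 39.6
grip_force: 25.6
```

```bash
python3 -c "
from h import *
go(rk((0,-11.5,182)),yaw=96.2)"
```

```text
t 21.6 pos [545.9 348.4  71.9] rot [ 1.798e+02 -1.000e-01  9.620e+01] gap 39.6 F [ 0.  -0.9  6.8]
[483.8, 1.4, 182.0] -> [-338.2  -98.7 -110.7]
rotvec [ 0.2 -0.1 -0. ]
```

Call:
servo_tool(fingers=[0.02,0.02,0.02,0.02,0.02,0.02,0.02,0.02,0.02,0.02], linear=[[0,0,-0.02],[0,-0.005,-0.05],[-0.01,-0.03,-0.08],[-0.03,-0.06,-0.105],[-0.06,-0.085,-0.111],[-0.1,-0.098,-0.111],[-0.145,-0.099,-0.111],[-0.19,-0.099,-0.111],[-0.235,-0.099,-0.111],[-0.28,-0.099,-0.111]], rotation=[[0,0,0],[0,0,0],[0,0,0],[0,0,0],[0,0,0],[0,0,0],[0,0,0],[0,0,0],[0,0,0],[0,0,0]])

```text
time: 22.6
tool_pos: [476.1, 57.2, 181.3]
tcp_rot: [180.0, 0.0, 96.2]
ft_force: [0.2, -1.0, -1.6]
finger_gap: 39.4
grip_force: 25.9
```

Call:
servo_tool(fingers=[0.02,0.02,0.02,0.02,0.02,0.02], linear=[[-0.03,0,0],[-0.05,0,0],[-0.058,0,0],[-0.058,0,0],[-0.058,0,0],[-0.058,0,0]], rotation=[[0,0,0],[0,0,0],[0,0,0],[0,0,0],[0,0,0],[0,0,0]])

```text
time: 23.2
tool_pos: [482.4, 2.2, 180.9]
tcp_rot: [-180.0, -0.0, 96.2]
ft_force: [0.6, -0.6, -0.6]
finger_gap: 39.3
grip_force: 25.8
```

```bash
python3 -c "
from h import *
go(rk((0,-11.5,92)),yaw=96.2)"
```

```text
t 23.2 pos [482.4   2.2 180.9] rot [-180.    -0.    96.2] gap 39.3 F [ 0.6 -0.6 -0.6]
[483.8, 1.4, 92.0] -> [-1.   1.3 88.9]
rotvec [-0. -0.  0.]
```

Call:
servo_tool(fingers=[0.02,0.02,0.02,0.02,0.02,0.02,0.02,0.02,0.02], linear=[[0,0.001,0.01],[0,0.001,0.03],[0,0.001,0.05],[0,0.001,0.065],[0,0.001,0.077],[0,0.001,0.084],[0,0.001,0.089],[0,0.001,0.09],[0,0.001,0.09]], rotation=[[0,0,0],[0,0,0],[0,0,0],[0,0,0],[0,0,0],[0,0,0],[0,0,0],[0,0,0],[0,0,0]])

```text
time: 24.1
tool_pos: [483.9, 1.2, 91.4]
tcp_rot: [180.0, 0.0, 96.2]
ft_force: [-0.5, -0.7, -1.7]
finger_gap: 39.6
grip_force: 25.8
```

Call:
servo_tool(fingers=[0.02,0.02,0.02,0.02,0.02], linear=[[-0.002,0,0],[-0.004,0,0],[-0.006,0,0],[-0.007,0,0],[-0.007,0,0]], rotation=[[0,0,0],[0,0,0],[0,0,0],[0,0,0],[0,0,0]])

```text
time: 24.6
tool_pos: [484.5, -5.6, 91.3]
tcp_rot: [180.0, -0.0, 96.1]
ft_force: [-0.4, 3.2, 0.3]
finger_gap: 39.4
grip_force: 25.9
```

Call:
servo_tool(fingers=[0.02,0.02,0.02,0.05,0.06,0.06,0.06,0.06,0.06,0.06], linear=[[-0.001,0,0.001],[-0.001,0,0.003],[-0.001,0,0.003],[-0.001,0,0.003],[-0.001,0,0.003],[-0.001,0,0.003],[-0.001,0,-0.02],[-0.001,0,-0.06],[-0.001,0,-0.1],[-0.001,0,-0.14]], rotation=[[0,0,0],[0,0,0],[0,0,0],[0,0,0],[0,0,0],[0,0,0],[0,0,0],[0,0,0],[0,0,0],[0,0,0]])

```text
time: 25.6
tool_pos: [484.0, -7.0, 232.4]
tcp_rot: [-180.0, 0.0, 96.1]
ft_force: [0.4, 0.1, 0.4]
finger_gap: 60.1
grip_force: 0.0
```

```bash
python3 -c "
from h import *
a=snap('top','top6')
s=load('top1')['frame'].astype(int)
cv2.imwrite('pics/c6.png',cv2.resize(a['frame'][150:250,230:470,::-1],None,fx=3.3,fy=3.3,interpolation=cv2.INTER_CUBIC))
go([450,-290,260],[460,-413,260],yaw=0)"
```

```text
t 25.6 pos [487.3  -7.3 240.5] rot [1.794e+02 1.000e-01 9.610e+01] gap 59.9 F [2.  0.1 7.5]
[450, -290, 260] -> [-277.1  -67.2  -19.5]
[460, -413, 260] -> [-400.5  -70.4  -19.2]
rotvec [ 0.5 -0.4 96.1]
```

View pics/c6.png

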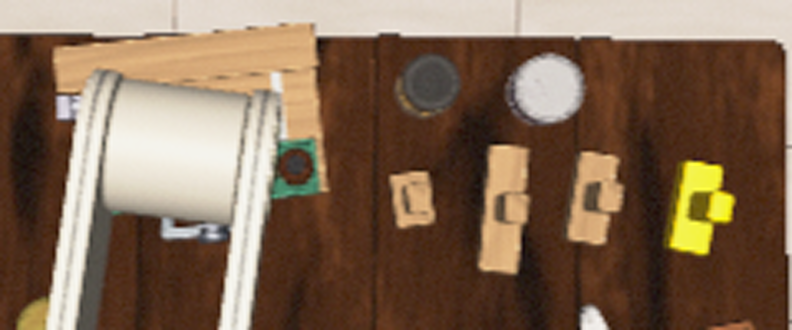

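All three spacers stand where they were; the middle one, at about (596,197) in the crop, has its long axis roughly along world x, turned about -9°. I'll move to view it with the tool turned.

Call:
servo_tool(fingers=[0.06,0.06,0.06,0.06,0.06,0.06,0.06,0.06,0.06,0.06], linear=[[-0.02,-0.005,-0.005],[-0.06,-0.02,-0.01],[-0.1,-0.035,-0.02],[-0.14,-0.05,-0.02],[-0.18,-0.065,-0.02],[-0.22,-0.08,-0.02],[-0.26,-0.095,-0.02],[-0.3,-0.11,-0.02],[-0.34,-0.125,-0.02],[-0.38,-0.138,-0.02]], rotation=[[0,0,4],[0,0,12],[0,0,20],[0,0,28],[0,0,36],[0,0,44],[0,0,52],[0,0,60],[0,0,68],[0,0,76]])

```text
time: 26.65
tool_pos: [386.9, -401.3, 250.8]
tcp_rot: [180.0, 0.0, 19.8]
ft_force: [1.6, -0.5, 0.1]
finger_gap: 60.1
grip_force: 0.0
```

Call:
servo_tool(fingers=[0.06,0.06,0.06,0.06,0.06,0.06], linear=[[0,0,0],[0,0,0],[0,0,0],[0,0,0],[0,0,0],[0,0,0]], rotation=[[0,0,8],[0,0,16],[0,0,24],[0,0,29],[0,0,29],[0,0,29]])

```text
time: 27.25
tool_pos: [387.8, -399.5, 250.8]
tcp_rot: [180.0, 0.0, -8.7]
ft_force: [0.9, -0.2, 0.3]
finger_gap: 60.0
grip_force: 0.0
```

```bash
python3 -c "
from h import *
s=snap('wrist','w7')
print(proj(s,(460,-413,115)))
go([460,-413,115])"
```

```text
[324.70341474  90.16392379]
t 27.3 pos [ 387.9 -399.4  250.9] rot [180.    0.   -8.7] gap 59.9 F [0.5 0.7 1. ]
[460, -413, 115] -> [ 73.4   2.5 135.9]
```

View pics/w7.png

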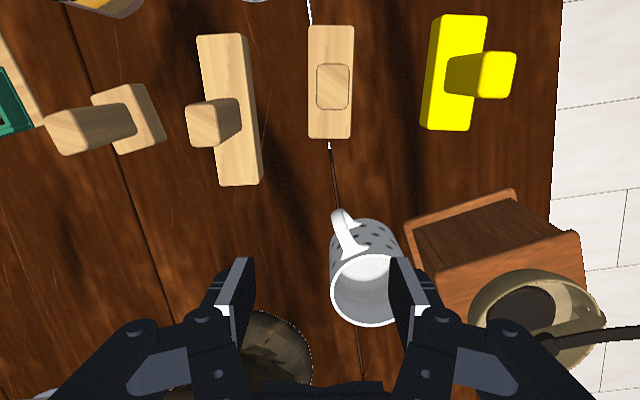

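The middle spacer is clearly seen: foot (308–353, 26–138), grip top at (333,87), aligned with the image axes. A white mug is at about (370,275), and I need to check its clearance.

```bash
python3 -c "
from h import *
s=load('w7')
print(back(s,333,87,115),back(s,330,82,34),'mug',back(s,365,255,80),back(s,340,215,60),back(s,372,222,50))
p=back(s,333,87,115); p2=back(s,330,82,34); go([p[0],p[1],92],[p2[0],p2[1],92])"
```

```text
[ 461.2 -419.1  115. ] [ 463.4 -419.2   34. ] mug [ 306.4 -428.7   80. ] [ 341.9 -410.8   60. ] [ 325.5 -441.4   50. ]
t 27.3 pos [ 387.9 -399.4  250.9] rot [180.    0.   -8.7] gap 59.9 F [0.5 0.7 1. ]
[np.float64(461.2), np.float64(-419.1), 92] -> [ 75.5   8.4 158.9]
[np.float64(463.4), np.float64(-419.2), 92] -> [ 77.7   8.1 158.9]
```

Call:
servo_tool(fingers=[0.06,0.06,0.06,0.06,0.06,0.06,0.06,0.06,0.06], linear=[[0.025,0.003,0],[0.055,0.006,0.01],[0.0765,0.008,0.03],[0.0765,0.008,0.06],[0.0765,0.008,0.09],[0.0765,0.008,0.12],[0.0765,0.008,0.145],[0.0765,0.008,0.157],[0.0765,0.008,0.158]], rotation=[[0,0,0],[0,0,0],[0,0,0],[0,0,0],[0,0,0],[0,0,0],[0,0,0],[0,0,0],[0,0,0]])

```text
time: 28.2
tool_pos: [461.4, -418.0, 90.9]
tcp_rot: [-179.9, 0.2, -8.8]
ft_force: [-1.2, 0.4, -0.1]
finger_gap: 60.2
grip_force: 0.0
```

Call:
servo_tool(fingers=[0.04,0.01,0.01,0.01,0.01,0.01,0.01], linear=[[0,0,0],[0,0,0],[0,0,0],[0,0,0],[0,0,0],[0,0,0],[0,0,0]], rotation=[[0,0,0],[0,0,0],[0,0,0],[0,0,0],[0,0,0],[0,0,0],[0,0,0]], force=40)

```text
time: 28.9
tool_pos: [463.3, -420.0, 95.1]
tcp_rot: [179.9, -0.1, -8.8]
ft_force: [-0.1, 0.1, 6.2]
finger_gap: 23.5
grip_force: 43.5
```

```bash
python3 -c "
from h import *
go([430,-419,230],[430,-60,230],rk((0,61,230)),yaw=96.2)"
```

```text
t 28.9 pos [ 463.3 -420.    95.1] rot [ 1.799e+02 -1.000e-01 -8.800e+00] gap 23.5 F [-0.1  0.1  6.2]
[430, -419, 230] -> [ -32.7    4.4 -135. ]
[430, -60, 230] -> [ -87.8 -350.3 -135.9]
[475.9, 73.5, 230.0] -> [ -62.9 -489.3 -136.1]
rotvec [   0.2    0.  -105. ]
```

Call:
servo_tool(fingers=[0.01,0.01,0.01,0.01,0.01,0.01,0.01,0.01,0.01,0.01], linear=[[0,0,-0.03],[0,0,-0.075],[0,0,-0.12],[0,-0.01,-0.15],[-0.01,-0.04,-0.165],[-0.02,-0.08,-0.165],[-0.025,-0.12,-0.165],[-0.03,-0.165,-0.165],[-0.035,-0.21,-0.165],[-0.04,-0.25,-0.165]], rotation=[[0,0,0],[0,0,0],[0,0,0],[0,0,-5],[0,0,-12],[0,0,-20],[0,0,-28],[0,0,-36],[0,0,-44],[0,0,-50]])

```text
time: 29.9
tool_pos: [460.8, -163.8, 258.0]
tcp_rot: [-180.0, -0.0, 41.5]
ft_force: [0.6, 1.1, -2.4]
finger_gap: 23.5
grip_force: 42.4
```

Call:
servo_tool(fingers=[0.01,0.01,0.01,0.01,0.01,0.01,0.01,0.01,0.01], linear=[[0,0,0],[0,0,0],[0,0,0],[0,0,0],[0,0,0],[0,0,0],[0,0,0],[0,0,0],[0,0,0]], rotation=[[0,0,-8],[0,0,-16],[0,0,-24],[0,0,-32],[0,0,-40],[0,0,-48],[0,0,-55],[0,0,-55],[0,0,-55]])

```text
time: 30.8
tool_pos: [461.1, -165.8, 258.0]
tcp_rot: [-180.0, -0.0, 96.0]
ft_force: [0.9, 0.3, -2.5]
finger_gap: 23.8
grip_force: 42.4
```

```bash
python3 -c "
from h import *
go(rk((0,61,258)),yaw=96.2)"
```

```text
t 30.8 pos [ 461.1 -165.8  258. ] rot [-180.   -0.   96.] gap 23.8 F [ 0.9  0.3 -2.5]
[475.9, 73.5, 258.0] -> [236.5  39.5  -0. ]
rotvec [-0.  -0.  -0.2]
```

Call:
servo_tool(fingers=[0.01,0.01,0.01,0.01,0.01,0.01,0.01,0.01,0.01,0.01], linear=[[0.025,0.005,0],[0.065,0.011,0],[0.105,0.018,0],[0.145,0.024,0],[0.185,0.031,0],[0.215,0.036,0],[0.232,0.039,0],[0.2365,0.0395,0],[0.2365,0.0395,0],[0.2365,0.0395,0]], rotation=[[0,0,0],[0,0,0],[0,0,0],[0,0,0],[0,0,0],[0,0,0],[0,0,0],[0,0,0],[0,0,0],[0,0,0]])

```text
time: 31.8
tool_pos: [475.1, 72.8, 258.0]
tcp_rot: [-180.0, 0.0, 96.1]
ft_force: [-0.3, -1.0, -2.0]
finger_gap: 23.5
grip_force: 42.4
```

```bash
python3 -c "
from h import *
s=snap('wrist','w8');b=snap('side','side8')
B=cv2.resize(b['frame'][130:290,220:400,::-1],(450,400),interpolation=cv2.INTER_CUBIC)
A=s['frame'][:,150:500,::-1]
cv2.imwrite('pics/c8.png',np.hstack([A,B]))
go(rk((0,61,112)),yaw=96.2)"
```

```text
t 31.9 pos [475.1  72.5 258. ] rot [-180.    0.   96.] gap 23.3 F [ 0.7 -0.1 -2.6]
[475.9, 73.5, 112.0] -> [  0.9   0.9 146. ]
rotvec [-0.   0.  -0.2]
```

View pics/c8.png

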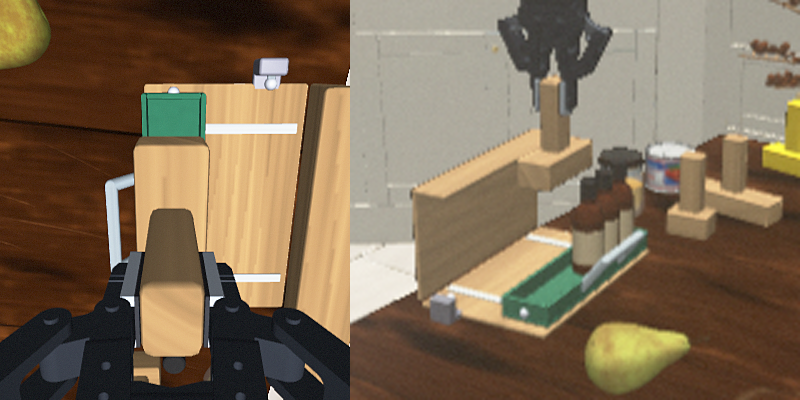

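Bottles stand closed up in the row; the spacer is held upright and square to the channel (foot end at (286–357,142) in the full wrist image). I'll check the foot end's position.

```bash
python3 -c "
from h import *
s=load('w8'); x,y,th,_=np.load('rack.npy')
for u in (286,358):
  p=back(s,u,140,258-94+34); d=p[:2]-[x,y]; print(p,'local',(d[0]*np.cos(th)+d[1]*np.sin(th)).round(1),(-d[0]*np.sin(th)+d[1]*np.cos(th)).round(1))"
```

```text
[449.7 123.1 198. ] local -20.7 113.2
[487.  127.1 198. ] local 16.8 113.1
```

Call:
servo_tool(fingers=[0.01,0.01,0.01,0.01,0.01,0.01,0.01,0.01,0.01,0.01], linear=[[-0.001,0.0015,0.01],[-0.001,0.0015,0.03],[-0.001,0.0015,0.055],[-0.001,0.0015,0.08],[-0.001,0.0015,0.1],[-0.001,0.0015,0.115],[-0.001,0.0015,0.127],[-0.001,0.0015,0.136],[-0.001,0.0015,0.141],[-0.001,0.0015,0.143]], rotation=[[0,0,0],[0,0,0],[0,0,0],[0,0,0],[0,0,0],[0,0,0],[0,0,0],[0,0,0],[0,0,0],[0,0,0]])

```text
time: 32.9
tool_pos: [476.8, 72.6, 114.9]
tcp_rot: [180.0, 0.0, 96.2]
ft_force: [0.6, -0.1, -1.1]
finger_gap: 23.4
grip_force: 42.4
```

Call:
servo_tool(fingers=[0.01,0.01,0.01,0.01], linear=[[0,0,0.001],[0,0,0.002],[0,0,0.003],[0,0,0.003]], rotation=[[0,0,0],[0,0,0],[0,0,0],[0,0,0]])

```text
time: 33.3
tool_pos: [476.9, 72.7, 112.2]
tcp_rot: [180.0, 0.0, 96.2]
ft_force: [1.1, -0.4, -3.0]
finger_gap: 23.8
grip_force: 42.4
```

Call:
servo_tool(fingers=[0.01,0.01,0.04,0.05,0.05,0.05,0.05,0.05,0.05,0.05], linear=[[0,0,0.001],[0,0,0.002],[0,0,0.002],[0,0,0.002],[0,0,0.002],[0,0,-0.005],[0,0,-0.03],[0,0,-0.07],[0,0,-0.11],[0,0,-0.15]], rotation=[[0,0,0],[0,0,0],[0,0,0],[0,0,0],[0,0,0],[0,0,0],[0,0,0],[0,0,0],[0,0,0],[0,0,0]])

```text
time: 34.3
tool_pos: [476.4, 72.7, 264.0]
tcp_rot: [180.0, -0.0, 96.2]
ft_force: [1.3, 0.6, -0.4]
finger_gap: 50.3
grip_force: 0.0
```

```bash
python3 -c "
from h import *
go([350,0,250],rk((-59,0,250)),yaw=96.2)"
```

```text
t 34.3 pos [476.4  72.7 264. ] rot [180.   -0.   96.2] gap 50.3 F [ 1.3  0.6 -0.4]
[350, 0, 250] -> [ -58.7 -133.5   14. ]
[423.9, 6.4, 250.0] -> [-60.3 -59.3  14. ]
rotvec [ 0. -0. -0.]
```

Spacer released. To avoid the bottles I'll push the bar from the front with closed fingers rather than pinch it.

Call:
servo_tool(fingers=[0.0,0.0,0.0,0.0,0.0,0.0,0.0,0.0,0.0,0.0], linear=[[-0.01,-0.02,0],[-0.03,-0.06,0],[-0.05,-0.095,0],[-0.06,-0.11,0.02],[-0.06,-0.11,0.06],[-0.06,-0.11,0.1],[-0.06,-0.11,0.14],[-0.06,-0.11,0.17],[-0.06,-0.11,0.188],[-0.06,-0.11,0.192]], rotation=[[0,0,0],[0,0,0],[0,0,0],[0,0,0],[0,0,0],[0,0,0],[0,0,0],[0,0,0],[0,0,0],[0,0,0]])

```text
time: 35.3
tool_pos: [371.9, 1.5, 68.0]
tcp_rot: [-179.8, -0.1, 96.2]
ft_force: [0.0, -0.1, 0.5]
finger_gap: -0.3
grip_force: 0.0
```

Call:
servo_tool(fingers=[0.0,0.0,0.0,0.0,0.0,0.0,0.0,0.0,0.0,0.0], linear=[[0,0,0],[0,0.005,0],[0,0.01,0],[0,0.015,0],[0,0.019,0],[0,0.023,0],[0,0.026,0],[0,0.029,0],[0,0.032,0],[0,0.035,0]], rotation=[[0,0,0],[0,0,0],[0,0,0],[0,0,0],[0,0,0],[0,0,0],[0,0,0],[0,0,0],[0,0,0],[0,0,0]])

```text
time: 36.3
tool_pos: [408.4, 5.0, 69.8]
tcp_rot: [-179.9, -0.0, 96.2]
ft_force: [-0.1, 0.1, -0.0]
finger_gap: 0.5
grip_force: 0.4
```

```bash
python3 -c "
from h import *
go(rk((-80,0,72)),yaw=96.2)
a=snap('top','top9');b=snap('side','side9')
A=cv2.resize(a['frame'][150:240,230:340,::-1],(400,327),interpolation=2);B=cv2.resize(b['frame'][170:290,230:370,::-1],(382,327),interpolation=2)
cv2.imwrite('pics/c9.png',np.hstack([A,B]))"
```

```text
t 36.3 pos [408.4   5.   69.8] rot [-179.9   -0.    96.2] gap 0.5 F [-0.1  0.1 -0. ]
[403.0, 4.2, 72.0] -> [-0.2 -5.5 -2.2]
rotvec [-0.1 -0.  -0. ]
```

View pics/c9.png

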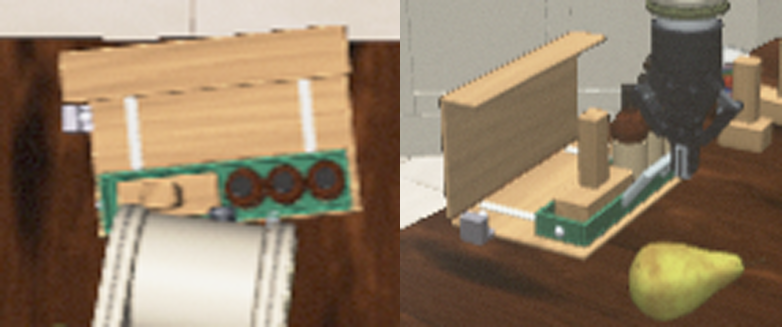

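The row is closed, with the spacer beside it at the catch end (top crop: bottles at (243,187), (284,183), (325,180); spacer at (165,195)). I'll push slowly.

Call:
servo_tool(fingers=[0.0,0.0,0.0,0.0,0.0,0.0,0.0,0.0,0.0,0.0], linear=[[0,0.002,0],[0,0.005,0],[0,0.009,0],[0,0.013,0],[0,0.018,0],[0,0.023,0],[0,0.028,0],[0,0.033,0],[0,0.038,0],[0,0.043,0]], rotation=[[0,0,0],[0,0,0],[0,0,0],[0,0,0],[0,0,0],[0,0,0],[0,0,0],[0,0,0],[0,0,0],[0,0,0]])

```text
time: 37.4
tool_pos: [451.7, 9.7, 69.9]
tcp_rot: [-180.0, -0.0, 96.2]
ft_force: [-1.3, 1.1, -0.5]
finger_gap: 0.2
grip_force: 0.7
```

Call:
servo_tool(fingers=[0.0,0.0,0.0,0.0,0.0,0.0,0.0,0.0,0.0,0.0], linear=[[0,0.005,0],[0,0.01,0],[0,0.015,0],[0,0.02,0],[0,0.024,0],[0,0.028,0],[0,0.032,0],[0,0.035,0],[0,0.038,0],[0,0.04,0]], rotation=[[0,0,0],[0,0,0],[0,0,0],[0,0,0],[0,0,0],[0,0,0],[0,0,0],[0,0,0],[0,0,0],[0,0,0]])

```text
time: 38.4
tool_pos: [491.4, 13.8, 70.1]
tcp_rot: [180.0, 0.0, 96.2]
ft_force: [-3.3, 0.0, 0.7]
finger_gap: -0.2
grip_force: 1.8
```

```bash
python3 -c "
from h import *
go(rk((31,0,72)),yaw=96.2)"
```

```text
t 38.4 pos [491.4  13.8  70.1] rot [180.    0.   96.2] gap -0.2 F [-3.3  0.   0.7]
[513.4, 16.2, 72.0] -> [-0.  22.2 -1.9]
rotvec [ 0.  0. -0.]
```

Call:
servo_tool(fingers=[0.0,0.0,0.0,0.0,0.0,0.0,0.0,0.0,0.0,0.0], linear=[[0,0.002,0],[0,0.004,0],[0,0.006,0],[0,0.008,0],[0,0.01,0],[0,0.012,0],[0,0.014,0],[0,0.016,0],[0,0.018,0],[0,0.02,0]], rotation=[[0,0,0],[0,0,0],[0,0,0],[0,0,0],[0,0,0],[0,0,0],[0,0,0],[0,0,0],[0,0,0],[0,0,0]])

```text
time: 39.4
tool_pos: [509.9, 15.9, 69.9]
tcp_rot: [-179.8, -0.0, 96.2]
ft_force: [-16.1, -1.5, 12.7]
finger_gap: -0.1
grip_force: 8.3
```

Call:
servo_tool(fingers=[0.0,0.0,0.0,0.0,0.0], linear=[[0,0.002,0],[0,0.003,0],[0,0.004,0],[0,0.005,0],[0,0.005,0]], rotation=[[0,0,0],[0,0,0],[0,0,0],[0,0,0],[0,0,0]])

```text
time: 39.9
tool_pos: [510.5, 16.0, 69.7]
tcp_rot: [-179.2, -0.0, 96.2]
ft_force: [-36.5, -3.9, 31.4]
finger_gap: -0.3
grip_force: 19.1
```

It is at a firm stop (36 N). I'll back off, lift clear and verify.

Call:
servo_tool(fingers=[0.0,0.0,0.0,0.0,0.0,0.0,0.0,0.0,0.0,0.0], linear=[[0,-0.006,0],[0,-0.02,0],[0,-0.04,0],[0,-0.07,0],[0,-0.1,-0.01],[0,-0.12,-0.05],[0,-0.12,-0.1],[0,-0.12,-0.14],[-0.04,-0.12,-0.17],[-0.08,-0.12,-0.18]], rotation=[[0,0,0],[0,0,0],[0,0,0],[0,0,0],[0,0,0],[0,0,0],[0,0,0],[0,0,0],[0,0,0],[0,0,0]])

```text
time: 40.9
tool_pos: [407.5, -76.7, 255.0]
tcp_rot: [179.5, 0.2, 96.4]
ft_force: [1.4, -0.4, 0.8]
finger_gap: 0.4
grip_force: 0.0
```

Call:
servo_tool(fingers=[0.0,0.0,0.0,0.0,0.0,0.0], linear=[[-0.04,0,0],[-0.08,0,0],[-0.12,0,0],[-0.15,0,0],[-0.15,0,0],[-0.15,0,0]], rotation=[[0,0,0],[0,0,0],[0,0,0],[0,0,0],[0,0,0],[0,0,0]])

```text
time: 41.5
tool_pos: [421.4, -225.5, 249.9]
tcp_rot: [180.0, -0.0, 96.1]
ft_force: [-1.1, 0.9, -0.1]
finger_gap: -0.2
grip_force: 0.0
```

```bash
python3 -c "
from h import *
a=snap('top','top10');b=snap('side','side10')
A=cv2.resize(a['frame'][150:240,235:405,::-1],(400,212),interpolation=2);B=cv2.resize(b['frame'][170:290,230:370,::-1],(399,342),interpolation=2)
c=np.zeros((342,800,3),np.uint8);c[:212,:400]=A;c[:,400:799]=B
cv2.imwrite('pics/c10.png',c)
for d in (0,12):
  for y in(45,-45): p=proj(a,rk((-59,y,66),d)); print(d,((p-[235,150])*400/170).round(1))
go()"
```

```text
0 [101.   98.5]
0 [159.4  92.6]
12 [101.8 106.2]
12 [160.2 100.4]
t 41.6 pos [ 421.5 -224.4  250. ] rot [180.   -0.   96.2] gap 0.1 F [-0.3  0.3 -0.5]
```

View pics/c10.png

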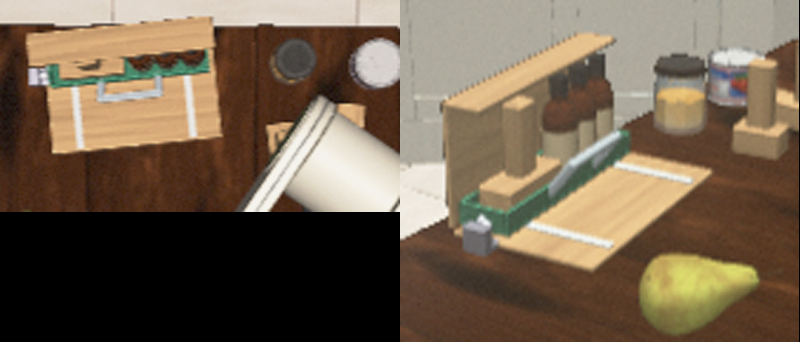

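The handle bar at (101,98)–(160,92) matches the fully-home prediction. The bottles and spacer stand upright, and the jar and tin are undisturbed.

```bash
python3 -c "
from bench import r
print(r.hand_in())"
```

```text
the job is handed in; nothing more can be done
None
```

The tray is fully home, with three bottles closed up against the end away from the catch and the middle spacer upright at the catch end; the job is handed in (no result was returned).

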